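# Make up two calligraphy lesson kits

### The job

Make up the two calligraphy lesson kits on their trays, each piece centred on the grey mark of its own shape: on the blue tray the red-capped ink bottle standing upright on the round mark, the white paperweight lying lengthwise along the bar mark, and the brown seal stone standing upright on the square mark; on the wooden tray the yellow-capped ink bottle upright on the round mark and the black paperweight lengthwise along the bar mark. The green-capped bottle and the green paperweight are not needed: leave them standing and lying where they are.

Things in the scene. Friction and masses are not known exactly. Their poses are not given: they have to be found in the camera images.
- blue_tray: Blue tray, 220 x 150 mm, fixed. Origin at the centre of its underside; x along its long side, y along its short side, z up. Floor 4 mm above the table, rim 4 mm wide and 10 mm high. Flush grey marks: bar 106 x 42 mm (long along x) centred at x 0, y +45 mm; round, 56 mm in diameter, at x -70, y -35 mm; square, 46 x 46 mm, at x +70, y -35 mm.
- wood_tray: Light brown wooden tray, 220 x 150 mm, fixed. Origin at the centre of its underside; x along its long side, y along its short side, z up. Floor 4 mm above the table, rim 4 mm wide and 10 mm high. Flush grey marks: bar 106 x 42 mm (long along x) centred at x 0, y +45 mm; round, 56 mm in diameter, at x -70, y -35 mm. (A fixed paste pot and water dish, under 30 mm high, stand among the stock.)
- red_bottle_center (a point): Small black plastic ink bottle with a cream label band, standing upright; body 40 mm in diameter up to 44 mm height, then a shoulder and a red cap 32 mm in diameter; 66 mm tall in all. The point is at its centre, 33 mm above its underside; z is up along its axis. Goes on the blue tray.
- yellow_bottle_center (a point): Small black plastic ink bottle with a cream label band, standing upright; body 40 mm in diameter up to 44 mm height, then a shoulder and a yellow cap 32 mm in diameter; 66 mm tall in all. The point is at its centre, 33 mm above its underside; z is up along its axis. Goes on the wooden tray.
- green_bottle_center (a point): Small black plastic ink bottle with a cream label band, standing upright; body 40 mm in diameter up to 44 mm height, then a shoulder and a green cap 32 mm in diameter; 66 mm tall in all. The point is at its centre, 33 mm above its underside; z is up along its axis. Stays where it is.
- white_weight_center (a point): White marble paperweight, a plain bar 90 x 26 x 24 mm (long axis x, width y, height z) lying flat. The point is at its centre, 12 mm above its underside. Goes on the blue tray.
- black_weight_center (a point): Black paperweight, a plain bar 90 x 26 x 24 mm (long axis x, width y, height z) lying flat. The point is at its centre, 12 mm above its underside. Goes on the wooden tray.
- green_weight_center (a point): Green paperweight, a plain bar 90 x 26 x 24 mm (long axis x, width y, height z) lying flat. The point is at its centre, 12 mm above its underside. Stays where it is.
- seal_center (a point): Seal stone: an upright square block of brown stone, 30 x 30 mm and 52 mm tall, with a thin red band near its foot, standing on end. The point is at its centre, 26 mm above its underside; x and y are square to its faces, z up. Goes on the blue tray. (The loose pieces, pot and dish start in rough rows along world x and y, at least 95 mm between neighbouring centres.)

How it is judged:
At the end, for the whole second after the job is handed in: The five pieces rest on their own marks: within 13 mm along each tray axis, on the tray floor (6 mm), upright or flat within 7 degrees, paperweights along the mark within 12.5 degrees. The green-capped bottle (upright) and green paperweight are within 30 mm of their starts (x of red_bottle_center in the frame of blue_tray between -0.083 and -0.057 m and y of red_bottle_center in the frame of blue_tray between -0.048 and -0.022 m and z of red_bottle_center in the frame of blue_tray between 0.031 and 0.043 m and angle between each of red_bottle_center, white_weight_center, seal_center, yellow_bottle_center, black_weight_center, green_bottle_center's own z axis and vertical below 0.12 rad and linear speed of each of red_bottle, white_weight, seal, yellow_bottle, black_weight below 0.02 m/s and x of white_weight_center in the frame of blue_tray between -0.013 and 0.013 m and y of white_weight_center in the frame of blue_tray between 0.032 and 0.058 m and z of white_weight_center in the frame of blue_tray between 0.01 and 0.022 m and angle between the x axis of white_weight_center and the x axis of blue_tray, either way round below 0.22 rad and x of seal_center in the frame of blue_tray between 0.057 and 0.083 m and y of seal_center in the frame of blue_tray between -0.048 and -0.022 m and z of seal_center in the frame of blue_tray between 0.024 and 0.036 m and x of yellow_bottle_center in the frame of wood_tray between -0.083 and -0.057 m and y of yellow_bottle_center in the frame of wood_tray between -0.048 and -0.022 m and z of yellow_bottle_center in the frame of wood_tray between 0.031 and 0.043 m and x of black_weight_center in the frame of wood_tray between -0.013 and 0.013 m and y of black_weight_center in the frame of wood_tray between 0.032 and 0.058 m and z of black_weight_center in the frame of wood_tray between 0.01 and 0.022 m and angle between the x axis of black_weight_center and the x axis of wood_tray, either way round below 0.22 rad and distance of each of green_bottle_center, green_weight_center from where it was at the start of the episode below 0.03 m); the robot touches nothing.
It fails at once if the green-capped bottle is moved more than 30 mm (distance of green_bottle_center from where it was at the start of the episode above 0.03 m).
It fails at once if the green paperweight is moved more than 30 mm (distance of green_weight_center from where it was at the start of the episode above 0.03 m).
It also fails if it takes over 128 s, if anything falls off the work surface, if the arm or the gripper's body presses on something with over 40 N, if the wrist force passes 120 N, or if a joint passes its speed limit or range.

### The arm

A 6-joint arm with a two-finger parallel gripper is mounted at the origin on the work surface. World frame = base frame: x ahead of the robot, y to its left, z up, the work surface at z = 0. Lengths are in m, angles in rad, forces in N, time in s.
With the tool pointing down it reaches from about 0.35 to 0.775 m from the base axis. Payload 7.3 kg.
Tool frame: the origin (TCP) lies on the centre line of the jaws, within the pads' length; the fingertips stand 11 mm ahead of it and the grasp point (between the pads) lies 8 mm behind it; z points along the fingers, y is the direction in which the jaws open and shut (so a half turn about z gives the same grasp; the last joint's range is limited). The gripper opens to 92 mm and grips with 3 to 60 N. Pads are 19 mm wide; open, the fingers measure 130 mm over their backs; the gripper's body (75 mm by 190 mm) begins 47 mm behind the grasp point.
Start: joints at [1.02, 0.342, 1.524, -0, 1.275, -0.146], TCP at [0.207, 0.483, 0.238] pointing down, gripper open.
Joint ranges: [-2.53, 2.53], [-0.77, 2.02], [0.04, 2.7], [-1, 4.14], [0.28, 2.66], [-3.11, 3.11]. Speed limits (rad/s): [2.57, 2.57, 3.14, 3.14, 3.14, 3.14].

### API

Orientations are given as [roll, pitch, yaw] about the fixed x, y, z axes, in that order (R = Rz(yaw) Ry(pitch) Rx(roll)).
In Python, from cell import robot gives the robot as it stands.
- The arm moves only by the tool jog_arm, never from a script. Its argument "deltas" is one flat list of numbers, 6 for each row, row after row: the shift along the world's x, y, z in units of 0.1 m (1.0 is 0.1 m), then the turn, a rotation vector about the world's x, y, z in units of 90 degrees (1.0 is 90 degrees). A call has 1 to 5 rows; each row is the pose to reach, as a shift and turn from the pose commanded when the call began; what a row does not reach only later rows make up. A row lasts 1/12 s, in which the tool goes at most 41.7 mm and 7.16 degrees, less where a joint would pass 70% of its speed; a pose out of reach is approached as far as the arm can. A call with a number of a shift or a turn outside -1 to 1 is refused whole. A call with a gripper value outside its range is refused whole. "claw" is the opening, from 0 (shut) to 1 (fully open), set as the call begins (left out, the last holds). The fingers move at their own pace and stop on an object; "newtons" is the grip in N (left out, the last holds). Time passes only in rows, so rows that repeat a pose let the fingers close. It gives the time, the measured TCP pose, the force and the opening at its end, in the units of the state.
- robot.observe(): the state, without advancing time (a new reading comes with each control period).
- robot.read_camera(name): name is "side" or "top" or "wrist"; returns the picture (480x640x3 uint8, red, green, blue); there is no depth.
- robot.camera_params(name): a dict with "fx", "fy", "cx", "cy" (pixels), "R" (3x3) and "t" (3): a world point X has camera coordinates R X + t. Camera axes: x right, y down, z forward; pixel columns grow to the right and rows downward; lengths in m; the calibration is good to about 2 mm. A picture is of the moment at which its call begins: read the wrist's pose just before it. camera_params takes no time and is no camera call; for the wrist camera it gives the pose at the moment of the call.
- robot.hand_in(): hands the job in, once; it reports no verdict.
The state is a dict: "time": time; "qpos": joint angles; "qvel": joint speeds; "joint_efforts": joint torques, N m; "tool_pos": TCP position; "tool_rot": TCP orientation; "contact_force": force on the tool from outside, world axes, zero at the start; "torque": the same for the moment, N m; "opening": finger opening in m.
Only numpy, scipy, OpenCV 4.12 (cv2) and the standard library are available. Lean on these libraries where they do the work, as an engineer would, in place of code of your own. Each camera call takes 0.05 s, during which the arm holds its last target. There are 200 camera calls.

## Working session

There is one attempt and no reset: what is moved stays moved. The work goes in short steps, Python scripts to look and compute and a tool call to move; the robot and the scene stay as the last step left them, time stands still between calls to the robot, and variables do not carry over. Pictures are saved under pics/ and viewed, about 12 in all and at most 16, crops included, and the job is handed in when it is done.

Besides the shell and the picture viewer there is one more tool, called after "Request:" as a command line: name --argument value ..., lists and objects as JSON in quotes. jog_arm: Moves the arm, as the interface text tells. Its arguments: {"type":"object","properties":{"deltas":{"type":"array","items":{"type":"number"}},"claw":{"type":"number"},"newtons":{"type":"number"}},"required":["deltas"]}

```bash
ls; mkdir -p pics; python3 - <<'E'
from cell import robot
import cv2
for n in ("top","side"):
    cv2.imwrite(f"pics/{n}0.png",robot.read_camera(n)[:,:,::-1])
    p=robot.camera_params(n);print(n,p)
s=robot.observe();print(s['time'],s['tool_pos'],s['tool_rot'],s['opening'])
E
```

```text
pics
top {'fx': 541.1237936830495, 'fy': 541.1237936830495, 'cx': 320.33547425148424, 'cy': 240.80414741240247, 'R': array([[ 0.02679568, -0.99959217, -0.00987336],
       [-0.99795694, -0.02617618, -0.05828169],
       [ 0.05799948,  0.01141489, -0.99825135]]), 't': array([-0.00164095,  0.5389222 ,  0.88255026])}
side {'fx': 526.6517075192726, 'fy': 526.6517075192726, 'cx': 326.2261614938021, 'cy': 238.24013675591428, 'R': array([[ 0.93422636, -0.35664321, -0.0051704 ],
       [-0.26086504, -0.67330604, -0.6918153 ],
       [ 0.24324996,  0.64766086, -0.722056  ]]), 't': array([-0.51483214,  0.18054577,  0.75564535])}
0.1 [0.20656035 0.48228584 0.23714816] [-3.14028184e+00 -1.83733198e-04  2.73684162e+00] 0.09184542174559443
```

View pics/top0.png

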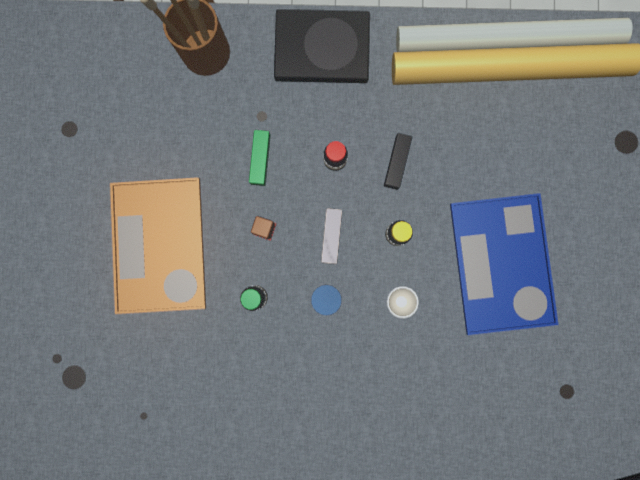

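The top view shows the trays (wood around (157,245), blue around (503,264)), with the pieces in three columns between them. I'll segment the pieces by colour and check against an enlarged crop.

```bash
cat > h.py <<'E'
import numpy as np, cv2
from cell import robot
def ray(p,uv,z):
    d=p['R'].T@np.array([(uv[0]-p['cx'])/p['fx'],(uv[1]-p['cy'])/p['fy'],1]); c=-p['R'].T@p['t']
    return (c+d*(z-c[2])/d[2])[:2]
def proj(p,X):
    c=p['R']@np.array(X)+p['t']; return np.array([p['fx']*c[0]/c[2]+p['cx'],p['fy']*c[1]/c[2]+p['cy']])
E
python3 - <<'E'
from h import *
im=cv2.imread('pics/top0.png');hsv=cv2.cvtColor(im,cv2.COLOR_BGR2HSV);p=robot.camera_params('top')
def comp(name,lo,hi,box,z):
    m=cv2.inRange(hsv,np.array(lo),np.array(hi));k=np.zeros_like(m);x0,y0,x1,y1=box;k[y0:y1,x0:x1]=m[y0:y1,x0:x1]
    n,l,s,c=cv2.connectedComponentsWithStats(k);i=1+np.argmax(s[1:,4])
    pts=cv2.findContours((l==i).astype(np.uint8),0,1)[0][0].reshape(-1,2)
    w=np.array([ray(p,q,z) for q in pts],np.float32);r=cv2.minAreaRect(w)
    bx=cv2.boxPoints(r);e=[bx[1]-bx[0],bx[2]-bx[1]];e=max(e,key=np.linalg.norm)
    print(name,s[i,4],c[i].round(1),ray(p,c[i],z).round(4),'rect',np.round(r[0],4),np.round(r[1],4),'long dir deg',np.degrees(np.arctan2(e[1],e[0])).round(1))
A=(230,110,430,330)
comp('red',(0,150,100),(8,255,255),(320,130,355,172),.066)
comp('yel',(22,120,100),(35,255,255),A,.066)
comp('grnb',(55,100,60),(85,255,255),(230,280,280,320),.066)
comp('grnw',(55,100,60),(85,255,255),(230,110,280,190),.024)
comp('white',(0,0,150),(180,60,255),(315,200,350,270),.024)
comp('black',(0,0,0),(180,255,50),(380,130,415,190),.024)
comp('seal',(0,90,60),(20,255,255),(245,210,280,245),.052)
comp('bluetray',(105,150,60),(130,255,255),(440,180,570,340),.01)
comp('woodtray',(8,100,100),(22,255,255),(100,170,215,320),.01)
for n,b in (('Bbar',(455,228,498,305)),('Bround',(508,280,552,325)),('Bsq',(500,200,538,240)),('Wbar',(112,210,150,285)),('Wround',(160,265,200,306))):
    comp(n,(0,0,110),(180,70,255),b,.004)
c1=cv2.resize(im[115:320,235:430],None,fx=3,fy=3,interpolation=cv2.INTER_CUBIC)
cv2.imwrite('pics/crop1.png',c1[:600])
E
```

```text
red 160 [336.8 148.3] [ 0.6831 -0.0101] rect [ 0.6802 -0.0092] [0.031  0.0251] long dir deg 52.5
yel 340 [401.4 231.2] [ 0.5542 -0.1145] rect [ 0.5546 -0.1146] [0.0315 0.0297] long dir deg 1.1
grnb 337 [250.4 298.8] [0.4425 0.1186] rect [0.4422 0.1185] [0.0311 0.0297] long dir deg 1.9
grnw 849 [258.8 156.9] [0.6752 0.1185] rect [0.6754 0.1183] [0.0266 0.0904] long dir deg -3.8
white 837 [331.2 235.4] [ 0.5477 -0.0051] rect [ 0.5472 -0.0051] [0.0254 0.0904] long dir deg -4.2
black 23 [390.4 186.2] [ 0.6316 -0.1008] rect [ 0.6316 -0.1008] [0.0224 0.0028] long dir deg 77.3
seal 328 [261.5 227.1] [0.5561 0.1067] rect [0.5561 0.1068] [0.029  0.0293] long dir deg -16.9
bluetray 6934 [511.5 268. ] [ 0.5023 -0.3058] rect [ 0.5095 -0.2925] [0.2178 0.1497] long dir deg 7.9
woodtray 8471 [157.3 240.5] [0.5324 0.2857] rect [0.5253 0.2859] [0.2187 0.1506] long dir deg 5.0
Bbar 1627 [476.3 266.4] [ 0.5034 -0.2491] rect [ 0.5036 -0.2491] [0.1065 0.0425] long dir deg 7.9
Bround 903 [529.7 302.8] [ 0.4452 -0.3384] rect [ 0.4458 -0.338 ] [0.0547 0.0549] long dir deg -88.5
Bsq 762 [518.5 219.4] [ 0.5842 -0.3189] rect [ 0.5842 -0.3189] [0.0464 0.0463] long dir deg 7.8
Wbar 1580 [130.7 246.7] [0.521  0.3322] rect [0.5212 0.3323] [0.1066 0.0423] long dir deg 5.0
Wround 891 [180.  285.4] [0.4583 0.2462] rect [0.4582 0.2462] [0.0553 0.0539] long dir deg 2.3
```

View pics/crop1.png

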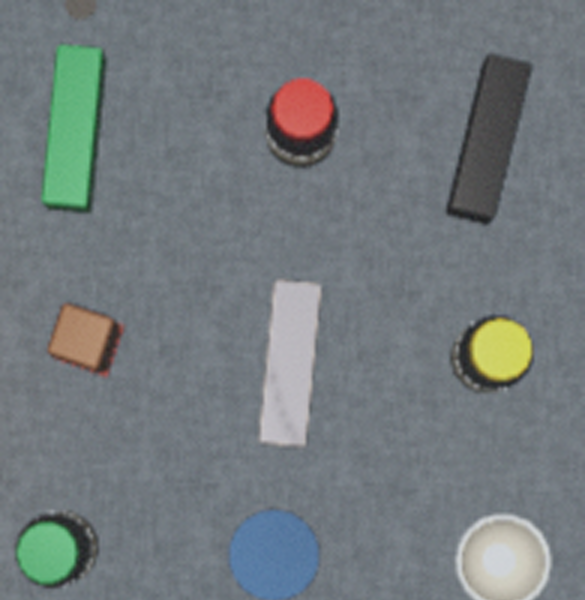

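View pics/side0.png

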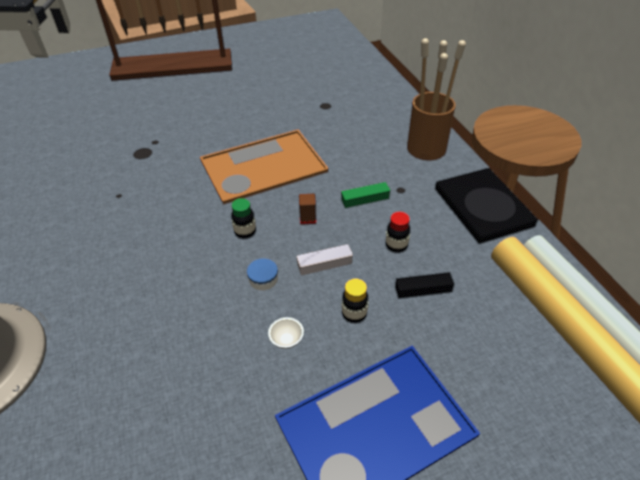

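Side view agrees: the seal, bottles and weights all stand or lie as described. I need better fits for red and black, and a cross-check through the side camera.

```bash
python3 - <<'E'
from h import *
p=robot.camera_params('top');s=robot.camera_params('side')
im=cv2.imread('pics/top0.png');hsv=cv2.cvtColor(im,cv2.COLOR_BGR2HSV)
m=cv2.inRange(hsv,np.array((0,130,60)),np.array((12,255,255)))|cv2.inRange(hsv,np.array((165,130,60)),np.array((180,255,255)))
m[:,:322]=0;m[:,352:]=0;m[:130]=0;m[175:]=0
w=np.array([ray(p,(x,y),.066) for y,x in np.argwhere(m)],np.float32);print('red',w.mean(0),cv2.minAreaRect(w),len(w))
c=np.array([[488,55],[531,64],[491,217],[451,208]])/3+[235,115]
w=np.array([ray(p,q,.024) for q in c]);print('black',w.mean(0),np.degrees(np.arctan2(*(w[0]+w[1]-w[2]-w[3])[::-1])),np.linalg.norm(w[0]-w[3]),np.linalg.norm(w[0]-w[1]))
m=cv2.inRange(hsv,np.array((0,0,0)),np.array((180,255,78)));m[:,:382]=0;m[:,415:]=0;m[:128]=0;m[193:]=0
for v in (60,70,78):
  mm=m.copy();mm[hsv[:,:,2]>v]=0
  n,l,st,_=cv2.connectedComponentsWithStats(mm);i=1+np.argmax(st[1:,4])
  r=cv2.minAreaRect(np.array([ray(p,(x,y),.024) for y,x in np.argwhere(l==i)],np.float32));print(v,r)
for n,X in dict(red=(.6815,-.0095,.066),yel=(.5544,-.1145,.066),white=(.5475,-.0051,.024),seal=(.5561,.1067,.052),black=(.668,-.11,.024),bsq=(.5842,-.3189,.004),wr=(.4583,.2462,.004)).items(): print(n,proj(s,X).round(1))
E
```

```text
red [ 0.6784283  -0.00776504] ((0.6783289313316345, -0.007703043520450592), (0.03038066439330578, 0.03150756284594536), 46.72421646118164) 328
black [ 0.67529333 -0.11320922] -12.888820749075471 0.0879310959117486 0.02427078126277657
60 ((0.6856511235237122, -0.10209888219833374), (0.0022424659691751003, 0.06590213626623154), 77.65079498291016)
70 ((0.672909677028656, -0.10021936148405075), (0.09203659743070602, 0.023041658103466034), 2.128345489501953)
78 ((0.6739421486854553, -0.111688531935215), (0.026501281186938286, 0.09181538969278336), 77.24769592285156)
red [402.  216.1]
yel [356.1 284.4]
white [325.2 253.1]
seal [307.  196.9]
black [420.4 278.7]
bsq [436.9 421.9]
wr [236.5 182.9]
```

Positions agree across the two cameras. Planned order: white → blue bar, black → wood bar, seal, yellow, red. First I travel towards the white weight with a turn of +19°.

Request:
jog_arm --deltas '[0.7,-1,-0.2,0,0,0.21,0.7,-1,-0.2,0,0,0.21,0.7,-1,-0.2,0,0,0.21,0.7,-1,-0.2,0,0,0.21]' --claw 0.6 --newtons 25

```text
time: 0.43
tool_pos: [0.2783, 0.3784, 0.2164]
tool_rot: [-3.138, -0.001, 3.071]
contact_force: [-0.3, -0.1, -0.3]
opening: 0.0697
```

Request:
jog_arm --deltas '[0.7,-1,-0.2,0,0,0,0.7,-1,-0.2,0,0,0,0.7,-1,-0.2,0,0,0,0.7,-1,-0.2,0,0,0]'

```text
time: 0.77
tool_pos: [0.3495, 0.2778, 0.1965]
tool_rot: [-3.139, -0.0, 3.06]
contact_force: [1.1, -1.0, -0.5]
opening: 0.0552
```

Request:
jog_arm --deltas '[0.7,-1,-0.2,0,0,0,0.7,-1,-0.2,0,0,0,0.7,-1,-0.2,0,0,0,0.7,-1,-0.2,0,0,0]'

```text
time: 1.1
tool_pos: [0.4197, 0.1782, 0.1767]
tool_rot: [-3.14, 0.0, 3.061]
contact_force: [0.5, -0.4, -0.4]
opening: 0.0554
```

Request:
jog_arm --deltas '[0.7,-1,-0.2,0,0,0,0.7,-1,-0.2,0,0,0,0.7,-1,-0.2,0,0,0,0.7,-1,-0.2,0,0,0]'

```text
time: 1.43
tool_pos: [0.4898, 0.0784, 0.1567]
tool_rot: [-3.14, 0.001, 3.062]
contact_force: [-0.2, -1.4, 0.2]
opening: 0.0552
```

Request:
jog_arm --deltas '[0.6,-0.88,-0.4,0,0,0,0.6,-0.88,-0.4,0,0,0,0.6,-0.88,-0.4,0,0,0,0.6,-0.88,-0.4,0,0,0,0.6,-0.88,-0.4,0,0,0]'

```text
time: 1.85
tool_pos: [0.5465, -0.0054, 0.1167]
tool_rot: [3.141, -0.002, 3.064]
contact_force: [0.7, 0.1, 0.0]
opening: 0.0551
```

```bash
python3 - <<'E'
from h import *
p=robot.camera_params('wrist');im=robot.read_camera('wrist')[:,:,::-1].copy();s=robot.observe();print(s['tool_pos'])
for X in ((.5473,-.0051,.024),(.502,-.0018,.024),(.5922,-.0084,.024)):
    u=proj(p,X);print(u);cv2.drawMarker(im,tuple(int(round(v)) for v in u),(0,0,255),0,20,1)
cv2.imwrite('pics/w1.png',im)
E
```

```text
[ 0.54617033 -0.00448132  0.11732508]
[325.71013965 250.36178831]
[325.44611025 187.15523021]
[325.90977148 307.35440273]
```

View pics/w1.png

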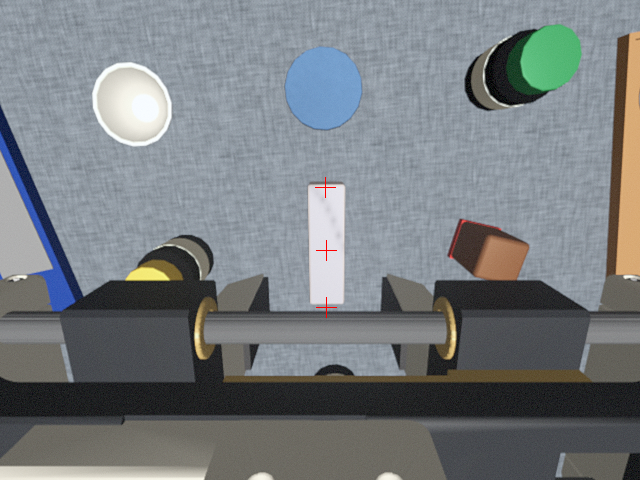

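The wrist view shows the white bar at rows 182–304, cols 309–344, with my predicted ends about 4 px (3 mm) off, so the estimate is good. The jaws straddle the bar. Descend and grip.

Request:
jog_arm --deltas '[0,0,-0.35,0,0,0,0,0,-0.65,0,0,0,0,0,-0.85,0,0,0,0,0,-0.97,0,0,0,0,0,-0.97,0,0,0]'

```text
time: 2.32
tool_pos: [0.5445, -0.0033, 0.0189]
tool_rot: [3.141, -0.005, 3.068]
contact_force: [-0.5, -0.6, -1.2]
opening: 0.0551
```

Request:
jog_arm --deltas '[0,0,0,0,0,0,0,0,0,0,0,0,0,0,0,0,0,0,0,0,0,0,0,0,0,0,0,0,0,0]' --claw 0

```text
time: 2.73
tool_pos: [0.5472, -0.0053, 0.0217]
tool_rot: [3.141, 0.002, 3.067]
contact_force: [-0.0, 1.6, 1.2]
opening: 0.026
```

Request:
jog_arm --deltas '[0,0,0,0,0,0,0,0,0,0,0,0,0,0,0.2,0,0,0,0,0,0.5,0,0,0,0,0,0.8,0,0,0]'

```text
time: 3.15
tool_pos: [0.5457, -0.0054, 0.1007]
tool_rot: [3.141, -0.003, 3.066]
contact_force: [0.8, -0.7, -1.0]
opening: 0.0255
```

Request:
jog_arm --deltas '[-0.05,-0.3,0.2,0,0,0.045,-0.1,-0.6,0.2,0,0,0.09,-0.17,-0.9,0.2,0,0,0.135,-0.17,-0.9,0.2,0,0,0.135]'

```text
time: 3.48
tool_pos: [0.5289, -0.0999, 0.1211]
tool_rot: [-3.139, 0.0, -3.004]
contact_force: [0.3, -0.2, -2.1]
opening: 0.0254
```

Request:
jog_arm --deltas '[-0.05,-0.3,0,0,0,0,-0.1,-0.6,0,0,0,0,-0.16,-0.9,0,0,0,0,-0.16,-0.9,0,0,0,0]'

```text
time: 3.82
tool_pos: [0.5129, -0.1899, 0.1205]
tool_rot: [-3.14, -0.0, -3.009]
contact_force: [-0.0, -1.4, -0.8]
opening: 0.026
```

Request:
jog_arm --deltas '[-0.05,-0.3,0,0,0,0,-0.1,-0.635,-0.2,0,0,0,-0.1,-0.635,-0.4,0,0,0,-0.1,-0.635,-0.6,0,0,0,-0.1,-0.635,-0.6,0,0,0]'

```text
time: 4.23
tool_pos: [0.5012, -0.2475, 0.0568]
tool_rot: [3.136, -0.006, -3.006]
contact_force: [-0.7, 0.1, -2.0]
opening: 0.0258
```

Request:
jog_arm --deltas '[0,0,-0.15,0,0,0,0,0,-0.27,0,0,0,0,0,-0.36,0,0,0,0,0,-0.36,0,0,0,0,0,-0.36,0,0,0]'

```text
time: 4.65
tool_pos: [0.5041, -0.2485, 0.0251]
tool_rot: [3.142, 0.0, -3.004]
contact_force: [0.1, 0.9, -2.7]
opening: 0.0253
```

Request:
jog_arm --deltas '[0,0,0,0,0,0,0,0,0,0,0,0,0,0,0,0,0,0,0,0,0,0,0,0]' --claw 0.5

```text
time: 4.98
tool_pos: [0.504, -0.249, 0.0252]
tool_rot: [-3.141, 0.001, -3.004]
contact_force: [-0.2, 0.2, 0.3]
opening: 0.0445
```

Request:
jog_arm --deltas '[0,0,0.1,0,0,0,0,0,0.4,0,0,0,0,0,0.75,0,0,0,0,0,1,0,0,0]'

```text
time: 5.32
tool_pos: [0.5042, -0.2492, 0.1279]
tool_rot: [-3.14, 0.002, -3.005]
contact_force: [1.2, -0.2, 1.5]
opening: 0.0462
```

Request:
jog_arm --deltas '[0.85,0.68,0,0,0,-0.23,0.85,0.68,0,0,0,-0.23,0.85,0.68,0,0,0,-0.23,0.85,0.68,0,0,0,-0.23]' --claw 0.6

```text
time: 5.65
tool_pos: [0.5924, -0.1774, 0.126]
tool_rot: [3.14, 0.004, 2.914]
contact_force: [-0.7, 0.4, -0.7]
opening: 0.0549
```

Request:
jog_arm --deltas '[0.85,0.68,0,0,0,0,0.85,0.68,0,0,0,0,0.85,0.68,0,0,0,0,0.85,0.68,0,0,0,0]'

```text
time: 5.98
tool_pos: [0.6766, -0.1093, 0.1251]
tool_rot: [3.14, 0.002, 2.923]
contact_force: [-1.3, -0.1, 0.4]
opening: 0.0552
```

Request:
jog_arm --deltas '[0,0,-0.2,0,0,0,0,0,-0.35,0,0,0,0,0,-0.5,0,0,0,0,0,-0.5,0,0,0]'

```text
time: 6.32
tool_pos: [0.6711, -0.1132, 0.0718]
tool_rot: [3.142, -0.006, 2.918]
contact_force: [-0.5, -0.2, -1.1]
opening: 0.0553
```

```bash
python3 - <<'E'
from h import *
p=robot.camera_params('wrist');im=robot.read_camera('wrist')[:,:,::-1].copy();s=robot.observe();print(s['tool_pos'],s['tool_rot'])
d=np.array([np.cos(np.radians(-12.8)),np.sin(np.radians(-12.8))])*.045
for k in (-1,0,1):
    u=proj(p,(*(np.array([.6745,-.1125])+k*d),.024));print(u);cv2.drawMarker(im,tuple(int(round(v)) for v in u),(0,0,255),0,20,1)
cv2.imwrite('pics/w2.png',im)
E
```

```text
[ 0.67207051 -0.11339422  0.07355512] [ 3.14156552 -0.00395844  2.91772639]
[328.29649194 201.4485194 ]
[328.1013406  276.12573588]
[327.92685092 342.89650103]
```

View pics/w2.png

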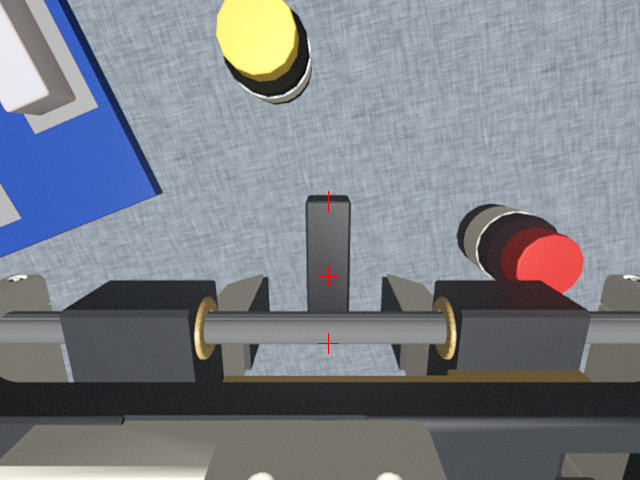

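Alignment is good: the markers sit on the black bar's near end and its axis. Grip, lift, and carry to the wooden tray.

Request:
jog_arm --deltas '[0,0,-0.2,0,0,0,0,0,-0.4,0,0,0,0,0,-0.55,0,0,0,0,0,-0.55,0,0,0]'

```text
time: 6.7
tool_pos: [0.672, -0.1131, 0.0179]
tool_rot: [3.141, -0.004, 2.918]
contact_force: [-0.3, 1.1, -0.7]
opening: 0.055
```

Request:
jog_arm --deltas '[0,0,0,0,0,0,0,0,0,0,0,0,0,0,0,0,0,0,0,0,0,0,0,0,0,0,0,0,0,0]' --claw 0

```text
time: 7.12
tool_pos: [0.6743, -0.113, 0.0209]
tool_rot: [3.142, 0.002, 2.917]
contact_force: [0.9, 1.4, -0.0]
opening: 0.0263
```

Request:
jog_arm --deltas '[0,0,0,0,0,0,0,0,0.2,0,0,0,0,0,0.5,0,0,0,0,0,0.8,0,0,0,0,0,1,0,0,0]'

```text
time: 7.53
tool_pos: [0.6745, -0.1131, 0.1227]
tool_rot: [-3.141, 0.003, 2.918]
contact_force: [0.2, 0.4, -0.1]
opening: 0.0258
```

Request:
jog_arm --deltas '[-0.1,0.3,0,0,0,0.05,-0.2,0.6,0,0,0,0.1,-0.3,0.9,0,0,0,0.15,-0.3,0.9,0,0,0,0.198]'

```text
time: 7.87
tool_pos: [0.6416, -0.0174, 0.1198]
tool_rot: [3.139, -0.002, -3.047]
contact_force: [0.4, 0.3, -2.0]
opening: 0.0257
```

Request:
jog_arm --deltas '[-0.1,0.3,0,0,0,0,-0.2,0.6,0,0,0,0,-0.3,0.9,0,0,0,0,-0.3,0.9,0,0,0,0]'

```text
time: 8.2
tool_pos: [0.6115, 0.0723, 0.1197]
tool_rot: [3.139, -0.002, -3.051]
contact_force: [0.5, -0.4, -0.9]
opening: 0.0259
```

Request:
jog_arm --deltas '[-0.1,0.3,0,0,0,0,-0.2,0.6,0,0,0,0,-0.3,0.9,0,0,0,0,-0.3,0.9,0,0,0,0]'

```text
time: 8.53
tool_pos: [0.5816, 0.1618, 0.1197]
tool_rot: [3.14, -0.001, -3.051]
contact_force: [0.2, -0.3, -0.5]
opening: 0.0257
```

Request:
jog_arm --deltas '[-0.1,0.3,0,0,0,0,-0.2,0.6,0,0,0,0,-0.3,0.9,0,0,0,0,-0.3,0.9,0,0,0,0]'

```text
time: 8.87
tool_pos: [0.5519, 0.2515, 0.1197]
tool_rot: [3.14, -0.001, -3.051]
contact_force: [-0.1, 0.2, -1.2]
opening: 0.0256
```

Request:
jog_arm --deltas '[-0.12,0.3,0,0,0,0,-0.25,0.6,0,0,0,0,-0.33,0.84,0,0,0,0,-0.33,0.84,-0.2,0,0,0,-0.33,0.84,-0.4,0,0,0]'

```text
time: 9.28
tool_pos: [0.5213, 0.3325, 0.0805]
tool_rot: [3.14, 0.003, -3.052]
contact_force: [0.5, 0.4, -0.8]
opening: 0.0257
```

Request:
jog_arm --deltas '[0,0,-0.2,0,0,0,0,0,-0.4,0,0,0,0,0,-0.55,0,0,0,0,0,-0.55,0,0,0,0,0,-0.55,0,0,0]'

```text
time: 9.7
tool_pos: [0.521, 0.3303, 0.0241]
tool_rot: [-3.141, -0.001, -3.055]
contact_force: [0.5, 0.1, -1.9]
opening: 0.0261
```

Request:
jog_arm --deltas '[0,0,0,0,0,0,0,0,0,0,0,0,0,0,0,0,0,0,0,0,0,0,0,0]' --claw 0.5

```text
time: 10.03
tool_pos: [0.5211, 0.3311, 0.0253]
tool_rot: [3.141, 0.001, -3.055]
contact_force: [0.7, 0.3, -0.7]
opening: 0.0447
```

Request:
jog_arm --deltas '[0,0,0.1,0,0,0,0,0,0.4,0,0,0,0,0,0.75,0,0,0,0,0,1,0,0,0]'

```text
time: 10.37
tool_pos: [0.5213, 0.3314, 0.1282]
tool_rot: [3.141, 0.002, -3.055]
contact_force: [0.3, 0.5, -0.4]
opening: 0.0458
```

Request:
jog_arm --deltas '[0.12,-0.75,0,0,0,-0.08,0.12,-0.75,0,0,0,-0.16,0.12,-0.75,0,0,0,-0.245,0.12,-0.75,0,0,0,-0.245]' --claw 0.6

```text
time: 10.7
tool_pos: [0.5334, 0.2546, 0.1261]
tool_rot: [3.141, 0.001, 2.836]
contact_force: [-0.1, 0.5, 0.2]
opening: 0.0549
```

Request:
jog_arm --deltas '[0.12,-0.75,0,0,0,0,0.12,-0.75,0,0,0,0,0.12,-0.75,0,0,0,0]'

```text
time: 10.95
tool_pos: [0.5457, 0.1772, 0.1253]
tool_rot: [-3.14, 0.001, 2.845]
contact_force: [-0.3, 0.4, 0.0]
opening: 0.055
```

Request:
jog_arm --deltas '[0.11,-0.75,0,0,0,0,0.11,-0.75,0,0,0,0,0.11,-0.75,0,0,0,0,0.11,-0.75,0,0,0,0]'

```text
time: 11.28
tool_pos: [0.5562, 0.1056, 0.1252]
tool_rot: [3.141, 0.0, 2.844]
contact_force: [-0.4, 0.9, -0.5]
opening: 0.0549
```

```bash
python3 - <<'E'
from h import *
p=robot.camera_params('wrist');im=robot.read_camera('wrist')[:,:,::-1].copy();s=robot.observe();print(s['tool_pos'],s['tool_rot'])
for X in ((.5561,.1067,.052),(.5561,.1067,0)):
    u=proj(p,X);print(u);cv2.drawMarker(im,tuple(int(round(v)) for v in u),(255,0,0),0,20,1)
cv2.imwrite('pics/w3.png',im)
E
```

```text
[0.55587798 0.10665208 0.12508648] [3.14084976e+00 1.07799430e-04 2.84494340e+00]
[327.29854496 256.72488808]
[326.87824935 236.728537  ]
```

View pics/w3.png

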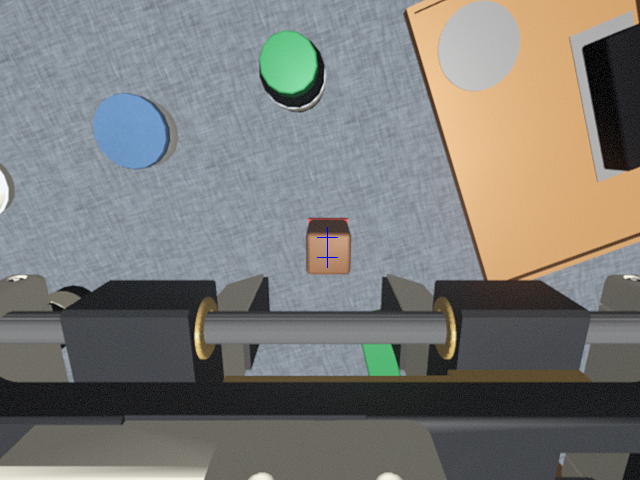

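The seal is squarely between the jaws, about 2 mm behind the prediction. Grip, lift, and carry to the blue square.

Request:
jog_arm --deltas '[0,0,-0.3,0,0,0,0,0,-0.6,0,0,0,0,0,-0.85,0,0,0,0,0,-1,0,0,0,0,0,-1,0,0,0]'

```text
time: 11.75
tool_pos: [0.5532, 0.1079, 0.0215]
tool_rot: [-3.14, -0.006, 2.847]
contact_force: [-0.9, 0.3, 0.7]
opening: 0.0554
```

Request:
jog_arm --deltas '[0,0,0,0,0,0,0,0,0,0,0,0,0,0,0,0,0,0,0,0,0,0,0,0,0,0,0,0,0,0]' --claw 0

```text
time: 12.17
tool_pos: [0.5565, 0.1064, 0.026]
tool_rot: [3.14, 0.002, 2.844]
contact_force: [-0.8, 2.3, 4.1]
opening: 0.0298
```

Request:
jog_arm --deltas '[0,0,0,0,0,0,0,0,0.2,0,0,0,0,0,0.5,0,0,0,0,0,0.8,0,0,0,0,0,1,0,0,0]'

```text
time: 12.58
tool_pos: [0.5564, 0.106, 0.1274]
tool_rot: [3.141, 0.002, 2.843]
contact_force: [0.6, 0.5, -1.1]
opening: 0.0297
```

Request:
jog_arm --deltas '[0,-0.25,0.1,0,0,0.06,0,-0.55,0.1,0,0,0.12,0,-0.85,0.1,0,0,0.18,0,-0.85,0.1,0,0,0.18]'

```text
time: 12.92
tool_pos: [0.5559, 0.0165, 0.1352]
tool_rot: [-3.14, 0.001, 3.128]
contact_force: [0.5, -0.4, -0.8]
opening: 0.0296
```

Request:
jog_arm --deltas '[0,-0.25,0,0,0,0.05,0,-0.55,0,0,0,0.097,0,-0.85,0,0,0,0.097,0,-0.85,0,0,0,0.097]'

```text
time: 13.25
tool_pos: [0.5558, -0.0684, 0.1347]
tool_rot: [-3.14, 0.0, -3.009]
contact_force: [0.4, -1.0, -1.1]
opening: 0.0296
```

Request:
jog_arm --deltas '[0,-0.25,0,0,0,0,0,-0.55,0,0,0,0,0.1,-0.85,0,0,0,0,0.1,-0.85,0,0,0,0]'

```text
time: 13.58
tool_pos: [0.5669, -0.1534, 0.1349]
tool_rot: [-3.139, 0.002, -3.009]
contact_force: [-0.6, 0.5, -0.7]
opening: 0.0299
```

Request:
jog_arm --deltas '[0,-0.25,0,0,0,0,0,-0.55,0,0,0,0,0.1,-0.85,0,0,0,0,0.1,-0.85,0,0,0,0]'

```text
time: 13.92
tool_pos: [0.5767, -0.2384, 0.1348]
tool_rot: [-3.139, 0.002, -3.009]
contact_force: [-1.1, 0.0, -1.4]
opening: 0.0298
```

Request:
jog_arm --deltas '[0,-0.25,0,0,0,0,0,-0.55,0,0,0,0,0.1,-0.85,0,0,0,0,0.1,-0.85,-0.2,0,0,0,0.1,-0.85,-0.4,0,0,0]'

```text
time: 14.33
tool_pos: [0.5867, -0.3203, 0.0952]
tool_rot: [-3.14, 0.003, -3.008]
contact_force: [0.8, 0.6, -3.0]
opening: 0.0302
```

Request:
jog_arm --deltas '[0,0,-0.25,0,0,0,0,0,-0.45,0,0,0,0,0,-0.6,0,0,0,0,0,-0.645,0,0,0,0,0,-0.645,0,0,0]'

```text
time: 14.75
tool_pos: [0.5855, -0.3175, 0.0299]
tool_rot: [3.14, -0.001, -3.005]
contact_force: [-0.5, 0.6, 0.2]
opening: 0.0298
```

Request:
jog_arm --deltas '[0,0,0,0,0,0,0,0,0,0,0,0,0,0,0,0,0,0,0,0,0,0,0,0]' --claw 0.5

```text
time: 15.08
tool_pos: [0.586, -0.3187, 0.0305]
tool_rot: [-3.141, 0.0, -3.005]
contact_force: [-0.5, -0.1, -1.0]
opening: 0.0453
```

Request:
jog_arm --deltas '[0,0,0.1,0,0,0,0,0,0.4,0,0,0,0,0,0.75,0,0,0,0,0,1,0,0,0,0,0,1,0,0,0]'

```text
time: 15.5
tool_pos: [0.5885, -0.3208, 0.138]
tool_rot: [-3.133, 0.009, -3.005]
contact_force: [0.9, -0.5, -0.2]
opening: 0.046
```

Request:
jog_arm --deltas '[-0.16,0.7,0,0,0,0,-0.16,0.7,0,0,0,0,-0.16,0.7,0,0,0,0]' --claw 0.7

```text
time: 15.75
tool_pos: [0.5684, -0.2438, 0.1306]
tool_rot: [3.138, -0.002, -3.002]
contact_force: [1.5, 0.1, -0.7]
opening: 0.0612
```

Request:
jog_arm --deltas '[-0.16,0.7,0,0,0,0,-0.16,0.7,0,0,0,0,-0.16,0.7,0,0,0,0]'

```text
time: 16.0
tool_pos: [0.5524, -0.1741, 0.1306]
tool_rot: [3.139, -0.002, -3.001]
contact_force: [0.7, 0.2, -0.4]
opening: 0.0646
```

Request:
jog_arm --deltas '[0,0.64,0,0,0,0,0,0.64,0,0,0,0,0,0.64,0,0,0,0,0,0.64,0,0,0,0]'

```text
time: 16.33
tool_pos: [0.5542, -0.1145, 0.1308]
tool_rot: [-3.141, 0.001, -3.002]
contact_force: [0.0, -0.3, 0.9]
opening: 0.0645
```

```bash
python3 - <<'E'
from h import *
p=robot.camera_params('wrist');im=robot.read_camera('wrist')[:,:,::-1].copy();s=robot.observe();print(s['tool_pos'],s['tool_rot'],s['opening'])
for X in ((.5544,-.1145,.066),(.5544,-.1145,0)):
    u=proj(p,X);print(u);cv2.drawMarker(im,tuple(int(round(v)) for v in u),(255,0,0),0,20,1)
cv2.imwrite('pics/w4.png',im)
E
```

```text
[ 0.55422477 -0.11541499  0.13067413] [-3.14073538e+00  7.62078052e-04 -3.00359126e+00] 0.06436235899624104
[324.75004873 261.93546163]
[324.90417216 235.91068414]
```

View pics/w4.png

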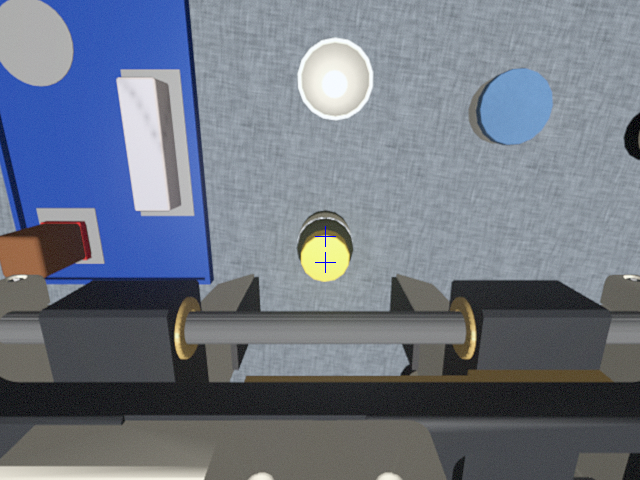

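Cap at (325,256), prediction (325,262), so I shift about 2 mm in −x. Pick the yellow bottle and carry it to the wooden tray's round mark.

Request:
jog_arm --deltas '[-0.02,0,-0.3,0,0,0,-0.02,0,-0.6,0,0,0,-0.02,0,-0.85,0,0,0,-0.02,0,-1,0,0,0,-0.02,0,-1,0,0,0]'

```text
time: 16.8
tool_pos: [0.5498, -0.1159, 0.0269]
tool_rot: [3.139, -0.006, -3.006]
contact_force: [-0.6, -0.4, 0.1]
opening: 0.0641
```

Request:
jog_arm --deltas '[0,0,-0.05,0,0,0,0,0,-0.05,0,0,0,0,0,-0.05,0,0,0]'

```text
time: 17.05
tool_pos: [0.5525, -0.1157, 0.0262]
tool_rot: [-3.141, 0.002, -3.005]
contact_force: [0.2, 0.0, 0.0]
opening: 0.0645
```

Request:
jog_arm --deltas '[0,0,0,0,0,0,0,0,0,0,0,0,0,0,0,0,0,0,0,0,0,0,0,0,0,0,0,0,0,0]' --claw 0.2 --newtons 20

```text
time: 17.47
tool_pos: [0.5519, -0.1149, 0.0256]
tool_rot: [-3.141, 0.001, -3.004]
contact_force: [-0.5, 0.6, 2.7]
opening: 0.0396
```

Request:
jog_arm --deltas '[0,0,0,0,0,0,0,0,0.2,0,0,0,0,0,0.5,0,0,0,0,0,0.8,0,0,0,0,0,1,0,0,0]'

```text
time: 17.88
tool_pos: [0.5523, -0.115, 0.1276]
tool_rot: [-3.141, 0.002, -3.004]
contact_force: [-0.5, -1.3, -0.6]
opening: 0.0394
```

Request:
jog_arm --deltas '[-0.05,0.25,0.1,0,0,-0.03,-0.1,0.55,0.1,0,0,-0.03,-0.2,0.9,0.1,0,0,-0.03,-0.2,0.9,0.1,0,0,-0.03]'

```text
time: 18.22
tool_pos: [0.5294, -0.02, 0.1351]
tool_rot: [3.139, -0.002, -3.048]
contact_force: [-0.4, 0.1, -1.5]
opening: 0.0395
```

Request:
jog_arm --deltas '[-0.05,0.25,0,0,0,0,-0.1,0.55,0,0,0,0,-0.2,0.9,0,0,0,0,-0.2,0.9,0,0,0,0]'

```text
time: 18.55
tool_pos: [0.5095, 0.0696, 0.1349]
tool_rot: [3.139, -0.002, -3.048]
contact_force: [-0.2, 0.4, -0.8]
opening: 0.04
```

Request:
jog_arm --deltas '[-0.05,0.25,0,0,0,0,-0.1,0.55,0,0,0,0,-0.2,0.9,0,0,0,0,-0.2,0.9,0,0,0,0]'

```text
time: 18.88
tool_pos: [0.49, 0.1593, 0.135]
tool_rot: [3.14, -0.001, -3.048]
contact_force: [-0.6, 0.1, -2.0]
opening: 0.0395
```

Request:
jog_arm --deltas '[-0.1,0.25,0,0,0,0,-0.2,0.55,0,0,0,0,-0.33,0.9,0,0,0,0,-0.33,0.9,0,0,0,0,-0.33,0.9,0,0,0,0]'

```text
time: 19.3
tool_pos: [0.4582, 0.2459, 0.135]
tool_rot: [-3.141, -0.0, -3.048]
contact_force: [0.5, 0.0, -0.3]
opening: 0.0395
```

Request:
jog_arm --deltas '[0,0,-0.3,0,0,0,0,0,-0.6,0,0,0,0,0,-0.85,0,0,0,0,0,-0.95,0,0,0,0,0,-0.95,0,0,0]'

```text
time: 19.72
tool_pos: [0.4578, 0.2433, 0.038]
tool_rot: [-3.14, -0.005, -3.053]
contact_force: [0.1, -0.5, -0.8]
opening: 0.0394
```

Request:
jog_arm --deltas '[0,0,-0.1,0,0,0,0,0,-0.105,0,0,0,0,0,-0.105,0,0,0]'

```text
time: 19.97
tool_pos: [0.4595, 0.245, 0.0304]
tool_rot: [3.141, 0.001, -3.052]
contact_force: [-0.4, -0.2, -0.2]
opening: 0.04
```

Request:
jog_arm --deltas '[0,0,0,0,0,0,0,0,0,0,0,0,0,0,0,0,0,0,0,0,0,0,0,0]' --claw 0.65

```text
time: 20.3
tool_pos: [0.459, 0.2453, 0.0303]
tool_rot: [3.141, 0.001, -3.051]
contact_force: [-0.4, 0.3, 0.7]
opening: 0.0585
```

Request:
jog_arm --deltas '[0,0,0.1,0,0,0,0,0,0.4,0,0,0,0,0,0.75,0,0,0,0,0,1,0,0,0,0,0,1,0,0,0]'

```text
time: 20.72
tool_pos: [0.4615, 0.2463, 0.1358]
tool_rot: [3.139, 0.01, -3.051]
contact_force: [1.9, 0.4, 0.5]
opening: 0.0599
```

Request:
jog_arm --deltas '[0.72,-0.85,0,0,0,0,0.72,-0.85,0,0,0,0,0.72,-0.85,0,0,0,0,0.72,-0.85,0,0,0,0]' --claw 0.7

```text
time: 21.05
tool_pos: [0.534, 0.1563, 0.1301]
tool_rot: [-3.14, 0.003, -3.055]
contact_force: [-0.2, 0.2, -0.3]
opening: 0.0641
```

Request:
jog_arm --deltas '[0.72,-0.85,0,0,0,0,0.72,-0.85,0,0,0,0,0.72,-0.85,0,0,0,0,0.72,-0.85,0,0,0,0]'

```text
time: 21.38
tool_pos: [0.6055, 0.0711, 0.1297]
tool_rot: [-3.14, 0.002, -3.056]
contact_force: [-0.5, -0.6, -0.2]
opening: 0.0644
```

Request:
jog_arm --deltas '[0.73,-0.83,0,0,0,0,0.73,-0.83,0,0,0,0,0.73,-0.83,0,0,0,0,0.73,-0.83,0,0,0,0]'

```text
time: 21.72
tool_pos: [0.6778, -0.0116, 0.1293]
tool_rot: [-3.14, 0.001, -3.055]
contact_force: [-1.1, -0.7, -0.3]
opening: 0.0646
```

```bash
python3 - <<'E'
from h import *
p=robot.camera_params('wrist');im=robot.read_camera('wrist')[:,:,::-1].copy();s=robot.observe();print(s['tool_pos'],s['tool_rot'],s['opening'])
for X in ((.6785,-.008,.066),(.6785,-.008,0)):
    u=proj(p,X);print(u);cv2.drawMarker(im,tuple(int(round(v)) for v in u),(255,0,0),0,20,1)
cv2.imwrite('pics/w5.png',im)
E
```

```text
[ 0.67613886 -0.00925359  0.12904917] [ 3.14132556e+00 -5.47659963e-04 -3.05429451e+00] 0.06434604858604107
[330.61331424 263.72053419]
[329.52430652 237.12330848]
```

View pics/w5.png

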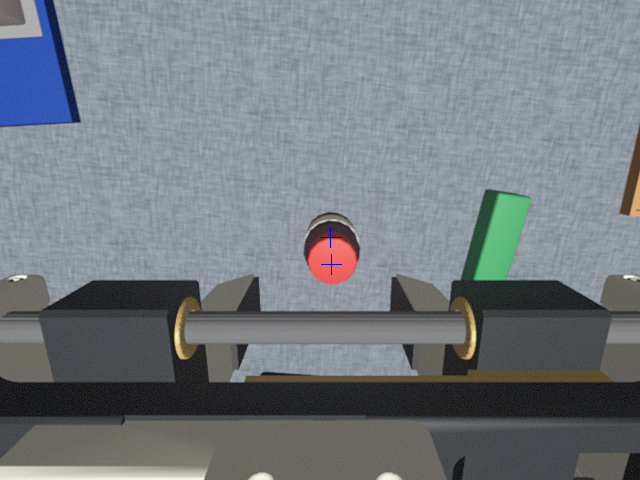

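Red cap at (332,258), well centred between the jaws. Pick it and carry it to the blue round mark.

Request:
jog_arm --deltas '[0,0,-0.3,0,0,0,0,0,-0.6,0,0,0,0,0,-0.85,0,0,0,0,0,-1,0,0,0,0,0,-1,0,0,0]'

```text
time: 22.18
tool_pos: [0.6719, -0.0055, 0.0256]
tool_rot: [3.139, -0.009, -3.05]
contact_force: [-0.3, -0.4, -0.8]
opening: 0.0639
```

Request:
jog_arm --deltas '[0,0,-0.045,0,0,0,0,0,-0.045,0,0,0,0,0,-0.045,0,0,0]'

```text
time: 22.43
tool_pos: [0.6763, -0.0073, 0.0268]
tool_rot: [-3.141, 0.002, -3.051]
contact_force: [0.8, 1.0, 0.4]
opening: 0.0639
```

Request:
jog_arm --deltas '[0,0,0,0,0,0,0,0,0,0,0,0,0,0,0,0,0,0,0,0,0,0,0,0,0,0,0,0,0,0]' --claw 0.2

```text
time: 22.85
tool_pos: [0.6759, -0.0079, 0.0256]
tool_rot: [3.142, 0.0, -3.052]
contact_force: [-0.3, -0.0, 2.3]
opening: 0.0396
```

Request:
jog_arm --deltas '[0,0,0,0,0,0,0,0,0.2,0,0,0,0,0,0.5,0,0,0,0,0,0.8,0,0,0,0,0,1,0,0,0]'

```text
time: 23.27
tool_pos: [0.6764, -0.0081, 0.1277]
tool_rot: [-3.141, 0.002, -3.052]
contact_force: [1.3, -0.3, -1.2]
opening: 0.0393
```

Request:
jog_arm --deltas '[-0.15,-0.2,0.1,0,0,0.03,-0.35,-0.5,0.1,0,0,0.03,-0.58,-0.825,0.1,0,0,0.03,-0.58,-0.825,0.1,0,0,0.03]'

```text
time: 23.6
tool_pos: [0.6141, -0.0954, 0.135]
tool_rot: [-3.14, -0.004, -3.008]
contact_force: [0.8, 1.1, -1.8]
opening: 0.0394
```

Request:
jog_arm --deltas '[-0.15,-0.2,0,0,0,0,-0.35,-0.5,0,0,0,0,-0.58,-0.825,0,0,0,0,-0.58,-0.825,0,0,0,0]'

```text
time: 23.93
tool_pos: [0.5562, -0.1778, 0.1348]
tool_rot: [-3.141, -0.003, -3.009]
contact_force: [0.7, 0.4, -1.6]
opening: 0.0394
```

Request:
jog_arm --deltas '[-0.15,-0.2,0,0,0,0,-0.35,-0.5,0,0,0,0,-0.58,-0.825,0,0,0,0,-0.58,-0.825,0,0,0,0]'

```text
time: 24.27
tool_pos: [0.4985, -0.2602, 0.1349]
tool_rot: [-3.14, -0.002, -3.009]
contact_force: [0.9, 0.5, -1.3]
opening: 0.0395
```

Request:
jog_arm --deltas '[-0.15,-0.2,0,0,0,0,-0.35,-0.5,0,0,0,0,-0.57,-0.825,0,0,0,0,-0.57,-0.825,0,0,0,0,-0.57,-0.825,0,0,0,0]'

```text
time: 24.68
tool_pos: [0.4438, -0.3393, 0.135]
tool_rot: [3.141, -0.0, -3.009]
contact_force: [-0.2, 0.2, -2.1]
opening: 0.0397
```

Request:
jog_arm --deltas '[0,0,-0.3,0,0,0,0,0,-0.6,0,0,0,0,0,-0.85,0,0,0,0,0,-0.95,0,0,0,0,0,-0.95,0,0,0]'

```text
time: 25.1
tool_pos: [0.4442, -0.3357, 0.0378]
tool_rot: [3.137, -0.003, -3.003]
contact_force: [0.1, 0.1, -1.5]
opening: 0.0394
```

Request:
jog_arm --deltas '[0,0,-0.1,0,0,0,0,0,-0.105,0,0,0,0,0,-0.105,0,0,0]'

```text
time: 25.35
tool_pos: [0.4454, -0.3381, 0.0305]
tool_rot: [-3.141, 0.001, -3.004]
contact_force: [0.6, -1.0, -1.4]
opening: 0.0394
```

Request:
jog_arm --deltas '[0,0,0,0,0,0,0,0,0,0,0,0,0,0,0,0,0,0,0,0,0,0,0,0]' --claw 0.65

```text
time: 25.68
tool_pos: [0.445, -0.3382, 0.0304]
tool_rot: [-3.141, 0.001, -3.005]
contact_force: [0.1, -0.1, -0.1]
opening: 0.0581
```

Request:
jog_arm --deltas '[0,0,0.1,0,0,0,0,0,0.4,0,0,0,0,0,0.75,0,0,0,0,0,1,0,0,0,0,0,1,0,0,0]'

```text
time: 26.1
tool_pos: [0.447, -0.3401, 0.1362]
tool_rot: [-3.133, 0.007, -3.004]
contact_force: [1.0, -0.6, -0.7]
opening: 0.0594
```

Request:
jog_arm --deltas '[-0.3,1,0.6,0,0,0,-0.3,1,0.6,0,0,0,-0.3,1,0.6,0,0,0,-0.3,1,0.6,0,0,0]'

```text
time: 26.43
tool_pos: [0.4139, -0.234, 0.193]
tool_rot: [-3.141, 0.002, -3.002]
contact_force: [-0.4, -0.0, 0.1]
opening: 0.0595
```

Request:
jog_arm --deltas '[-0.4,1,0.6,0,0,0,-0.4,1,0.6,0,0,0,-0.4,1,0.6,0,0,0,-0.4,1,0.6,0,0,0,-0.4,1,0.6,0,0,0]'

```text
time: 26.85
tool_pos: [0.3749, -0.1373, 0.251]
tool_rot: [-3.139, 0.003, -3.002]
contact_force: [-0.2, -0.7, 0.2]
opening: 0.0598
```

```bash
python3 - <<'E'
from h import *
for n in ("top","side"):
    cv2.imwrite(f"pics/{n}1.png",robot.read_camera(n)[:,:,::-1])
E
```

```text
(no output)
```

View pics/top1.png

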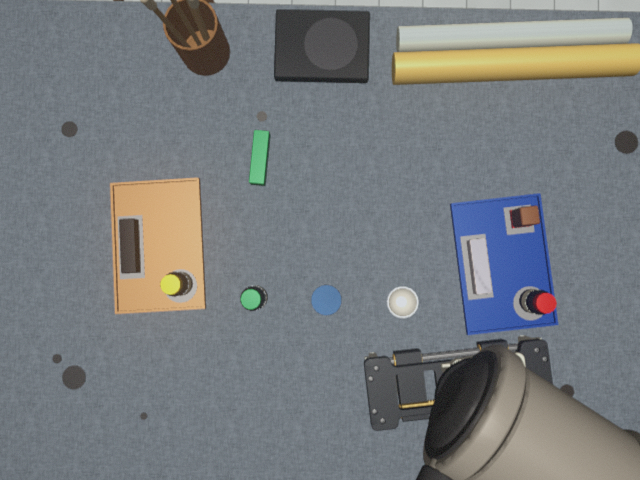

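View pics/side1.png

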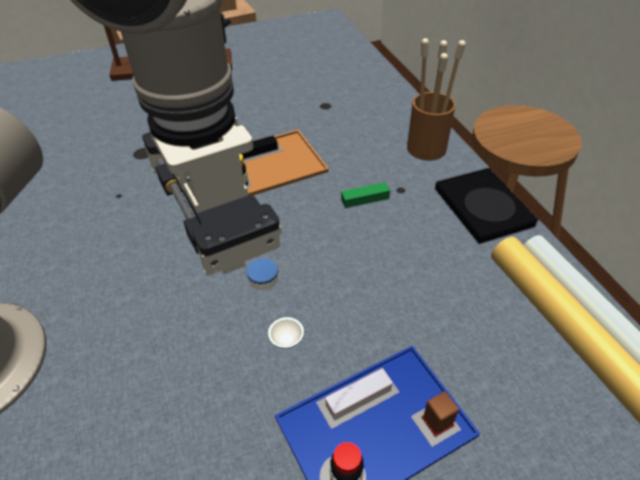

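All five pieces sit on their marks, and the green pieces are at their original pixels. Checking the numbers from the top picture.

```bash
python3 - <<'E'
from h import *
im=cv2.imread('pics/top1.png');hsv=cv2.cvtColor(im,cv2.COLOR_BGR2HSV);p=robot.camera_params('top')
T={'B':((.5095,-.2930),7.9),'W':((.5253,.2865),5.0)}
def comp(name,rng,box,z,tr):
    x0,y0,x1,y1=box;m=0
    for lo,hi in rng:m=m|cv2.inRange(hsv,np.array(lo),np.array(hi))
    k=np.zeros_like(m);k[y0:y1,x0:x1]=m[y0:y1,x0:x1]
    n,l,s,c=cv2.connectedComponentsWithStats(k);i=1+np.argmax(s[1:,4])
    w=np.array([ray(p,(x,y),z) for y,x in np.argwhere(l==i)],np.float32);r=cv2.minAreaRect(w)
    bx=cv2.boxPoints(r);e=max([bx[1]-bx[0],bx[2]-bx[1]],key=np.linalg.norm);a=np.degrees(np.arctan2(e[1],e[0]))
    o=''
    if tr:
        c,d=T[tr];t=np.radians(d);v=np.array(r[0])-c;o=np.array([[np.cos(t),np.sin(t)],[-np.sin(t),np.cos(t)]])@v;a-=d
    print(name,np.round(r[0],4),np.round(r[1],4),'tray',np.round(o,4) if tr else '','ang',(a+90)%180-90)
comp('red',[((0,130,60),(12,255,255)),((165,130,60),(180,255,255))],(525,285,560,320),.070,'B')
comp('seal',[((0,90,100),(20,255,255))],(508,203,542,230),.056,'B')
comp('white',[((0,0,165),(180,40,255))],(466,233,490,297),.028,'B')
comp('yel',[((22,120,100),(35,255,255))],(155,265,200,306),.070,'W')
comp('black',[((0,0,0),(180,255,75))],(115,212,148,282),.028,'W')
comp('grnb',[((55,100,60),(85,255,255))],(230,280,280,320),.066,None)
comp('grnw',[((55,100,60),(85,255,255))],(230,110,280,190),.024,None)
E
```

```text
red [ 0.4494 -0.3359] [0.0322 0.0349] tray [-0.0655 -0.0342] ang -83.68708
seal [ 0.5858 -0.3175] [0.0275 0.028 ] tray [ 0.0722 -0.0348] ang 89.95601
white [ 0.5055 -0.2444] [0.1013 0.0373] tray [0.0027 0.0487] ang -7.2610016
yel [0.4622 0.2441] [0.031  0.0313] tray [-0.0666 -0.0367] ang 86.55798
black [0.5225 0.3142] [0.0843 0.0068] tray [-0.0003  0.0278] ang -0.40154266
grnb [0.4422 0.1185] [0.0311 0.0297] tray  ang 1.9082718
grnw [0.6753 0.1183] [0.0266 0.0906] tray  ang -3.7939835
```

The white and black masks are contaminated (sizes 101×37 and 84×7 mm instead of 90×26), so I'll read these two off an enlarged crop.

```bash
python3 - <<'E'
from h import *
im=cv2.imread('pics/top1.png')
a=cv2.resize(im[200:300,105:165],None,fx=6,fy=6,interpolation=cv2.INTER_CUBIC)
b=cv2.resize(im[220:320,450:510],None,fx=6,fy=6,interpolation=cv2.INTER_CUBIC)
cv2.imwrite('pics/cr.png',cv2.convertScaleAbs(np.hstack([a,b]),alpha=1.1))
E
```

```text
(no output)
```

View pics/cr.png

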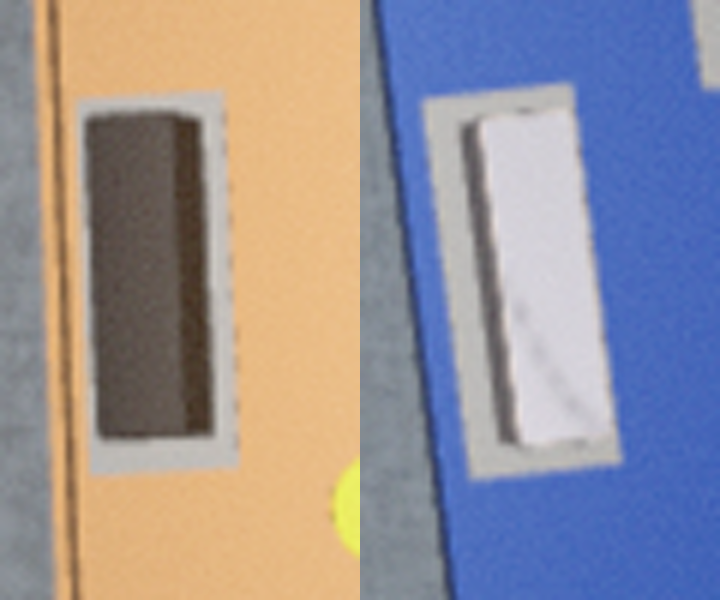

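The crop shows both weights parallel to their marks. The white top-face centre is at about (481,266) and the black at about (127.6,245.8); allowing for height, they are within about 1 mm and 5 mm of the mark centres. Handing in.

```bash
python3 - <<'E'
from h import *
p=robot.camera_params('top')
print(ray(p,(481,266),.028),'mark .5035,-.2488');print(ray(p,(127.6,245.75),.028),'mark .5212,.332')
print(robot.hand_in())
E
```

```text
[ 0.50384631 -0.25008563] mark .5035,-.2488
[0.52163025 0.32869431] mark .5212,.332
the job is handed in; nothing more can be done
None
```

Both kits are made up and the job is handed in; it took about 27 s of the 128 s allowed. The robot gives no verdict, so what follows is from my own last checks. I moved the white paperweight, black paperweight, seal, yellow bottle and red bottle in that order, one grasp each.

| Piece | Offset from its mark centre (final top picture; limit 13 mm along each tray axis) |
|---|---|
| Red bottle | about 4.5 mm |
| Seal stone | about 2 mm |
| White paperweight | about 1 mm |
| Yellow bottle | about 4 mm |
| Black paperweight | about 3 mm |

- **Green pieces:** the green bottle and green paperweight did not move measurably.
- **Upright or flat:** the red bottle, seal and white paperweight look upright or flat in the top and side pictures. The arm hid the wooden tray in the side view, so the yellow bottle and black paperweight were checked only from above.
- **Check that failed:** colour segmentation of the two placed paperweights gave wrong sizes. I used centres read from an enlarged crop instead. Their angle along the mark I judged by eye in that crop, and they look parallel.
- **Check that disagreed:** the wrist camera put the pieces 2–4 mm nearer the robot than the top camera did. That is within tolerance, and I allowed for it only in part.

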